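Dial the combination on the large lockbox in the race pit

TASK

Dial the combination 4 - 1 - 3 on the larger of the two steel lockboxes: turn its dial left (counter-clockwise) until the pointer is at the four-stud mark, then right all the way past the marks between to the one-stud mark, then left again, past the two-stud mark, to the three-stud mark, stopping for about a second at each of the three. Leave the dial there and let go. Do not turn the smaller box's dial and do not push the loose wheel about.

Things in the scene. Friction and masses are not known exactly. Their poses are not given: they have to be found in the camera images.
- dial (a joint): Angle (rad) of the dial on the large box's lid, counter-clockwise from above positive; at 0 its pointer looks away from the robot along the box's x axis. White stud marks on the lid, 65 mm from the axis, right to left as the robot sees them: one stud at -0.75, two -0.25, three 0.25, four 0.75; each reached within 0.17. Stops at -1 and 1. Starts within 0.45 of 0. Friction 0.06 N m, no spring.
- dial_grip (a point): On that dial's vertical axis, 113 mm above the table; turns with the dial, x along the grip bar to the pointer (white line), z up. Bar 44 mm long, 14 thick, top at 124 mm, clear down to the 60 mm black disc, top at 92 mm; grip it across its thickness from above. It is mid-lid on the fixed grey box 190 x 260 x 80 mm (x, y, z), left or right, yawed up to 0.3 rad.
- small_dial_pointer (a point): Pointer tip of the smaller box's dial, 34 mm from that dial's axis, 92 mm above the table. The smaller fixed box is of the same grey steel, 130 x 170 mm and 80 mm high, with the same dial in the middle of its lid, on the other side from the large box. To be left alone.
- wheel_center (a point): Centre (half-way up, 16 mm above the table) of a loose model-car wheel lying flat between the boxes, black tyre with yellow rim, 72 mm diameter, 32 mm high. To be left alone.

How it is judged:
On the way, in this order (a step that is already met when the one before it is completed fails the run):
1. the large box's dial is stopped at the four-stud mark (value of joint dial between 0.58 and 0.92 rad and velocity of joint dial between -0.15 and 0.15 rad/s), for 0.3 s.
2. then it is stopped at the one-stud mark (value of joint dial between -0.92 and -0.58 rad and velocity of joint dial between -0.15 and 0.15 rad/s), for 0.3 s.
3. then it is stopped at the three-stud mark (value of joint dial between 0.08 and 0.42 rad and velocity of joint dial between -0.15 and 0.15 rad/s), for 0.3 s.
At the end, for the whole second after the job is handed in: The large box's dial rests at the three-stud mark, 0.25 rad within 0.17 rad; the small box's dial has not been turned (its pointer is within 6 mm of its start) and the wheel lies within 20 mm of its start (value of joint dial between 0.08 and 0.42 rad and velocity of joint dial between -0.05 and 0.05 rad/s and distance of small_dial_pointer from where it was at the start of the episode below 0.006 m and distance of wheel_center from where it was at the start of the episode below 0.02 m); the robot touches nothing.
It fails at once if the smaller box's dial is turned (its pointer moves more than 6 mm) (distance of small_dial_pointer from where it was at the start of the episode above 0.006 m).
It fails at once if the loose wheel is pushed more than 20 mm (distance of wheel_center from where it was at the start of the episode above 0.02 m).
It also fails if it takes over 48 s, if anything falls off the work surface, if the arm or the gripper's body presses on something with over 40 N, if the wrist force passes 120 N, or if a joint passes its speed limit or range.

ROBOT

A 6-joint arm with a two-finger parallel gripper is mounted at the origin on the work surface. World frame = base frame: x ahead of the robot, y to its left, z up, the work surface at z = 0. Lengths are in m, angles in rad, forces in N, time in s.
With the tool pointing down it reaches from about 0.375 to 0.9 m from the base axis. Payload 3.1 kg.
Tool frame: the origin (TCP) lies midway between the tips of the shut fingers; the grasp point (between the pads) lies 19 mm behind it; z points along the fingers, y is the line along which they close (so a half turn about z gives the same grasp; the last joint's range is limited). The gripper opens to 87 mm and grips with 3 to 60 N. Pads are 19 mm wide; open, the fingers measure 117 mm over their backs; the gripper's body (75 mm by 190 mm) begins 51 mm behind the grasp point.
Start: joints at [-1.518, 0.527, 1.433, -0, 1.181, -0.178], TCP at [0.143, -0.608, 0.223] pointing down, gripper open.
Joint ranges: [-3.08, 3.08], [-0.75, 2.2], [0.22, 2.44], [-1.43, 4.57], [0, 2.65], [-2.85, 2.85]. Speed limits (rad/s): [2.79, 2.79, 3.14, 3.14, 3.14, 3.14].

INTERFACE

Orientations are given as a unit quaternion [x, y, z, w].
In Python, from rig import status, imaging, order gives the robot as it stands.
- The arm moves only by the tool arm_command, never from a script. Its argument "deltas" is one flat list of numbers, 5 for each row, row after row: the opening, from -1 (shut) to 1 (fully open), so that 0 is half open, then the shift along the tool's x, y, z in m, then the turn about the tool's z in rad. In form: [gripper, tx, ty, tz, roll, gripper, tx, ty, tz, roll, ...]. A call has 1 to 12 rows; each row shifts and turns the commanded pose from where the row before left it, along the tool's axes as they then stand; what a row does not reach is not made up. A row lasts 1/8 s, in which the tool goes at most 62.5 mm and 10.7 degrees, less where a joint would pass 70% of its speed; a pose out of reach is approached as far as the arm can. A call with a gripper value outside its range is refused whole. The fingers move at their own pace and stop on an object; "newtons" is the grip in N (left out, the last holds). Time passes only in rows, so rows that do not move let the fingers close. It gives the time, the measured TCP pose, the force, the opening and the grip force at its end, in the units of the state.
- status.get_obs(): the state, without advancing time (a new reading comes with each control period).
- imaging.camera(name): name is "scene" or "side" or "wrist"; returns (picture, depth): 480x640x3 uint8, red, green, blue; 480x640 float32, m along the optical axis (not along the pixel's ray), 0 where there is no reading.
- imaging.camera_params(name): a dict with "intrinsics" (3x3 intrinsics, pixels), "camera_from_world" (4x4, takes a point from world to camera coordinates). Camera axes: x right, y up, looking along -z (the intrinsics and any distortion apply to the point x, -y, -z); pixel columns grow to the right and rows downward; lengths in m; the calibration is good to about 2 mm. A picture is of the moment at which its call begins: read the wrist's pose just before it. camera_params takes no time and is no camera call; for the wrist camera it gives the pose at the moment of the call.
- order.hand_in(): hands the job in; it is judged then, once.
The state is a dict: "time": time; "q": joint angles; "joint_velocities": joint speeds; "joint_torque": joint torques, N m; "position": TCP position; "tool_rot": TCP orientation; "ft_force": force on the tool from outside, world axes, zero at the start; "moment": the same for the moment, N m; "grip_width": finger opening in m; "grip_force": force on a finger pad.
Only numpy, scipy, OpenCV 4.12 (cv2) and the standard library are available. Lean on these libraries where they do the work, as an engineer would, in place of code of your own. Each camera call takes 0.05 s, during which the arm holds its last target. There are 200 camera calls.

## Working session

There is one attempt and no reset: what is moved stays moved. The work goes in short steps, Python scripts to look and compute and a tool call to move; the robot and the scene stay as the last step left them, time stands still between calls to the robot, and variables do not carry over. Pictures are saved under pics/ and viewed, at most 10 in all, crops included, and the job is handed in when it is done.

Besides the shell and the picture viewer there is one more tool, called after "Call:" as name(argument=value, ...) on one line, values as JSON. arm_command: Moves the arm, as the interface text tells. Its arguments: {"type":"object","properties":{"deltas":{"type":"array"},"newtons":{"type":"number"}},"required":["deltas"]}

```bash
mkdir -p pics; cat > h.py <<'E'
import numpy as np, cv2
from rig import status, imaging, order
def cap(n):
    P=imaging.camera_params(n); im,d=imaging.camera(n); return im,d,P
def cloud(d,P):
    K=np.array(P["intrinsics"]);T=np.array(P["camera_from_world"])
    v,u=np.mgrid[:480,:640]
    p=np.stack([(u-K[0,2])/K[0,0]*d,-(v-K[1,2])/K[1,1]*d,-d,np.ones_like(d)],-1)
    return (p@np.linalg.inv(T).T)[...,:3]
def ray(P,uv,z):
    K=np.array(P["intrinsics"]);W=np.linalg.inv(np.array(P["camera_from_world"]))
    r=W[:3,:3]@np.array([(uv[0]-K[0,2])/K[0,0],-(uv[1]-K[1,2])/K[1,1],-1]);c=W[:3,3]
    return c+r*(z-c[2])/r[2]
def save(n,im): cv2.imwrite("pics/"+n,im[...,::-1])
E
python3 - <<'E'
from h import *
ims=[]
for n in("scene","side"):
    im,d,P=cap(n); ims.append(im); np.savez(n,im=im,d=d,K=P["intrinsics"],T=P["camera_from_world"])
    c=cloud(d,P); print(n,np.linalg.inv(np.array(P["camera_from_world"]))[:3,3].round(2), P.keys())
    m=(d>0)&(abs(c[...,2]-.08)<.006)&(c[...,0]>.25)
    k,l,s,ce=cv2.connectedComponentsWithStats(m.astype(np.uint8))
    for i in range(1,k):
        if s[i,4]>400: print(s[i],cv2.minAreaRect(c[l==i][:,:2].astype(np.float32)), c[l==i][:,2].mean())
    m=(d>0)&(abs(c[...,2]-.124)<.006)
    k,l,s,ce=cv2.connectedComponentsWithStats(m.astype(np.uint8))
    for i in range(1,k):
        if s[i,4]>30: print('bar',s[i],cv2.minAreaRect(c[l==i][:,:2].astype(np.float32)))
    save(n+".png",im)
print(status.get_obs())
E
```

```text
scene [ 1.08 -0.39  0.77] dict_keys(['intrinsics', 'camera_from_world'])
[ 561  126   79   78 3871] ((0.6599926948547363, 0.626278817653656), (0.1202116534113884, 0.2425525039434433), 17.12235450744629) 0.07820614874574842
[ 364  161  112   70 3477] ((0.5086747407913208, 0.24068203568458557), (0.13666313886642456, 0.17639382183551788), 0.24355459213256836) 0.07801952276614421
[  113   274   217   174 18898] ((0.606641411781311, -0.2409096211194992), (0.26393914222717285, 0.19640028476715088), 86.14019775390625) 0.07818619255268068
bar [332   4  92  36 903] ((-0.0755445808172226, 0.6146211624145508), (0.16310113668441772, 0.20925915241241455), 9.749821662902832)
bar [503  85  38  20 204] ((0.42755013704299927, 0.6003257036209106), (0.0784815177321434, 0.04606657847762108), 23.65478515625)
bar [155 101  57  16 271] ((0.03918535262346268, -0.026440680027008057), (0.12094415724277496, 0.05054566636681557), 57.6690559387207)
bar [417 167  12  17 118] ((0.5077222585678101, 0.24028706550598145), (0.013488953933119774, 0.047655124217271805), 60.72821044921875)
bar [209 319  15  27 251] ((0.6
[... 1023 characters left out ...]
e': 0.1, 'q': array([-1.51851354e+00,  5.28345207e-01,  1.43377700e+00, -2.84138177e-05,
        1.18143518e+00, -1.78478192e-01]), 'joint_velocities': array([ 0.00168645, -0.00248257, -0.00314001, -0.00104305,  0.00170593,
       -0.00252114]), 'joint_torque': array([ 3.88824019e-04, -4.40983808e+01, -1.77152306e+01,  6.34548068e-02,
        5.33828465e-02, -5.27653697e-05]), 'position': array([ 0.14294734, -0.60774341,  0.22168581]), 'tool_rot': array([ 9.93349951e-01,  1.15129969e-01,  4.88317807e-05, -9.81238925e-04]), 'ft_force': array([ 0.17236911, -0.22946841,  0.23583146]), 'moment': array([ 0.02067038, -0.01014572,  0.02348554]), 'grip_force': 0.0, 'grip_width': 0.08724314753614994}
```

View pics/scene.png

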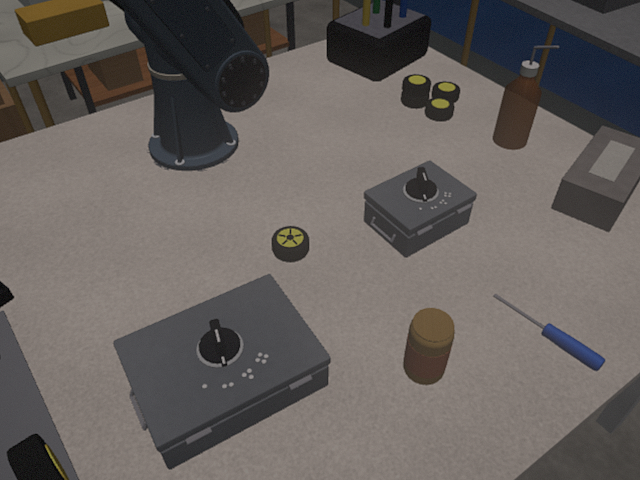

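The scene view shows the large box (dial at about 220,345, with the pointer's white line at 223,362 facing away from the robot). The small box is at (420,190) and the wheel at (290,240). The dial is at about (0.606, -0.240), bar top 0.124. I'll check the sweep path and the dial angle.

```bash
python3 - <<'E'
from h import *
for n in("scene","side"):
    f=np.load(n+".npz");P=dict(intrinsics=f["K"],camera_from_world=f["T"]);d=f["d"];c=cloud(d,P)
    a=np.array([.143,-.608]);b=np.array([.606,-.24]);t=np.clip(((c[...,:2]-a)@(b-a))/((b-a)@(b-a)),0,1)
    dist=np.linalg.norm(c[...,:2]-a-t[...,None]*(b-a),axis=-1)
    m=(d>0)&(dist<.14)&(c[...,2]>.1)
    k,l,s,ce=cv2.connectedComponentsWithStats(m.astype(np.uint8))
    print([(c[l==i].min(0).round(2),c[l==i].max(0).round(2)) for i in range(1,k) if s[i,4]>20])
    # bright studs / pointer on lid
    g=f["im"].min(-1); m=(g>150)&(abs(c[...,2]-.085)<.045)&(np.hypot(c[...,0]-.6065,c[...,1]+.2405)<.085)
    k,l,s,ce=cv2.connectedComponentsWithStats(m.astype(np.uint8))
    for i in range(1,k):
        p=ray(P,ce[i],.081); e=p[:2]-[.6065,-.2405]
        print(s[i,4],ce[i].round(),p.round(4),np.hypot(*e).round(4),np.arctan2(e[1],e[0]).round(3))
E
```

```text
[(array([ 0.59, -0.25,  0.1 ]), array([ 0.63, -0.23,  0.13]))]
2 [216. 330.] [ 0.5765 -0.2305  0.081 ] 0.0316 2.819
[(array([ 0.35, -0.62,  0.1 ]), array([ 0.37, -0.58,  0.12])), (array([ 0.33, -0.56,  0.1 ]), array([ 0.37, -0.52,  0.11])), (array([ 0.58, -0.25,  0.1 ]), array([ 0.63, -0.22,  0.13]))]
2 [304. 158.] [ 0.6388 -0.3103  0.081 ] 0.0769 -1.138
1 [307. 159.] [ 0.6319 -0.3073  0.081 ] 0.0715 -1.207
4 [298. 162.] [ 0.65   -0.2879  0.081 ] 0.0644 -0.828
3 [288. 167.] [ 0.6667 -0.2649  0.081 ] 0.0649 -0.385
3 [286. 169.] [ 0.669  -0.2559  0.081 ] 0.0643 -0.242
3 [299. 168.] [ 0.6408 -0.2662  0.081 ] 0.0429 -0.643
4 [280. 176.] [ 0.674  -0.2278  0.081 ] 0.0687 0.186
2 [284. 174.] [ 0.6668 -0.2355  0.081 ] 0.0605 0.083
27 [306. 181.] [ 0.6113 -0.2184  0.081 ] 0.0226 1.355
8 [324. 178.] [ 0.5765 -0.2377  0.081 ] 0.0301 3.047
3 [284. 177.] [ 0.6643 -0.2251  0.081 ] 0.0598 0.26
3 [286. 182.] [ 0.6561 -0.2069  0.081 ] 0.0599 0.596
2 [282. 183.] [ 0.6637 -0.2     0.081 ] 0.0701 0.616
2 [284. 185.] [ 0.6573 -0.1935  0.081 ] 0.0692 0.746
2 [288. 184.] [ 0.6497 -0.1991  0.081 ] 0.0599 0.765
```

View pics/side.png

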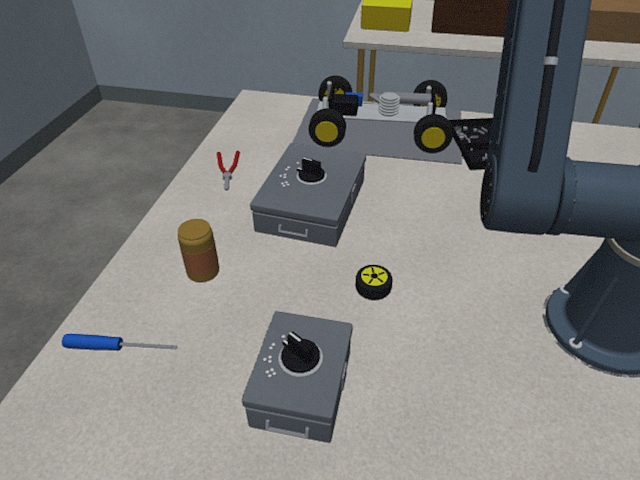

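The side view shows a model car behind the large box (wheels near 327,128 and 433,133, up to about 0.12 m). At a TCP height of 0.22 the arm passes over it. The studs sit at -0.83, -0.31, 0.2 and 0.68 in world, so the box yaw is about -0.067. I'll go above the dial.

Call:
arm_command(deltas=[1, 0.02, -0.01, 0, 0, 1, 0.045, -0.021, 0, 0, 1, 0.05, -0.024, 0, 0, 1, 0.05, -0.024, 0, 0, 1, 0.05, -0.024, 0, 0, 1, 0.05, -0.024, 0, 0, 1, 0.05, -0.024, 0, 0, 1, 0.05, -0.024, 0, 0, 1, 0.05, -0.024, 0, 0, 1, 0.05, -0.024, 0, 0, 1, 0.045, -0.02, 0, 0, 1, 0.025, -0.01, 0, 0])

```text
time: 1.6
position: [0.6074, -0.2356, 0.2223]
tool_rot: [0.993, 0.117, -0.0, -0.001]
ft_force: [0.2, -0.6, 0.1]
grip_width: 0.0868
grip_force: 0.0
```

Call:
arm_command(deltas=[1, 0, 0, 0, 0.16, 1, 0, 0, 0, 0.16, 1, 0, 0, 0, 0.16, 1, 0, 0, 0, 0])

```text
time: 2.1
position: [0.6057, -0.238, 0.2223]
tool_rot: [0.992, -0.123, -0.001, -0.0]
ft_force: [-0.5, -0.7, -0.4]
grip_width: 0.0871
grip_force: 0.0
```

```bash
cat > w.py <<'E'
from h import *
import sys
o=status.get_obs(); im,d,P=cap("wrist"); c=cloud(d,P); save(sys.argv[1],im)
q=o["tool_rot"]; from scipy.spatial.transform import Rotation as R
M=R.from_quat(q).as_matrix(); th=np.arctan2(M[1,0],M[0,0])
print(o["time"],o["position"].round(4),'th',th.round(3),'z',M[:,2].round(3),o["grip_width"])
m=(d>0)&(abs(c[...,2]-.124)<.005)&(np.hypot(c[...,0]-.606,c[...,1]+.24)<.06)
r=cv2.minAreaRect(c[m][:,:2].astype(np.float32)); print('bar',r,c[m][:,2].mean(),m.sum())
b=cv2.boxPoints(r); e=[b[1]-b[0],b[2]-b[1]]; e=max(e,key=np.linalg.norm); a=np.arctan(e[1]/e[0]); print('bar angle',a)
dw=np.r_[np.array(r[0])-o["position"][:2],0]; print('tool shift',(M.T@dw).round(4),'roll',(th-a).round(3))
E
python3 w.py w1.png
```

```text
2.1 [ 0.6057 -0.238   0.2223] th -0.246 z [-0.001  0.001 -1.   ] 0.08711337206783447
bar ((0.607697069644928, -0.24075588583946228), (0.013963653706014156, 0.04413009062409401), 73.4068374633789) 0.12543938021548942 982
bar angle -0.28960565
tool shift [ 0.0027  0.0022 -0.    ] roll 0.043
```

View pics/w1.png

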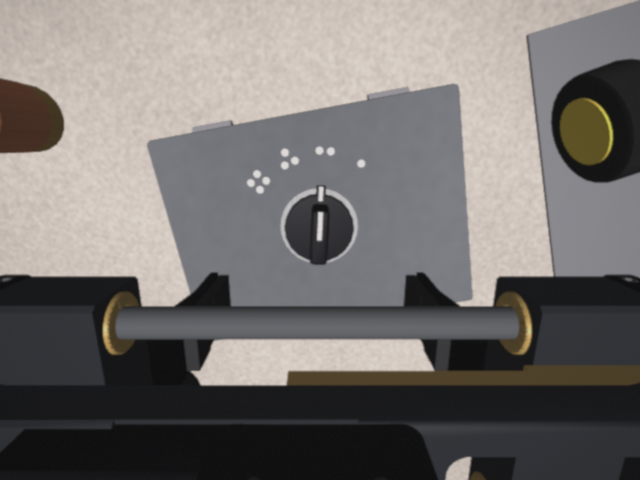

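The wrist view shows the dial at (320,228) with its pointer at the two-stud mark (325,151), and the fingers straddling the bar axis. Descend and grip.

Call:
arm_command(deltas=[1, 0.0025, 0.002, 0.02, 0.04, 1, 0, 0, 0.03, 0, 1, 0, 0, 0.03, 0, 1, 0, 0, 0.025, 0, 1, 0, 0, 0.015, 0, 1, 0, 0, 0.005, 0, 1, 0, 0, 0, 0])

```text
time: 3.02
position: [0.6082, -0.2423, 0.0979]
tool_rot: [0.99, -0.144, 0.0, 0.0]
ft_force: [0.1, 0.5, -0.4]
grip_width: 0.0869
grip_force: 0.0
```

Call:
arm_command(deltas=[-1, 0, 0, 0, 0, -1, 0, 0, 0, 0, -1, 0, 0, 0, 0, -1, 0, 0, 0, 0, -1, 0, 0, 0, 0, -1, 0, 0, 0, 0, -1, 0, 0, 0, 0, -1, 0, 0, 0, 0], newtons=25)

```text
time: 4.03
position: [0.6082, -0.2411, 0.0975]
tool_rot: [0.989, -0.145, 0.0, -0.001]
ft_force: [3.8, 8.6, 1.2]
grip_width: 0.0149
grip_force: 4.5
```

Call:
arm_command(deltas=[-1, 0, -0.001, 0, 0, -1, 0, 0, 0, -0.1, -1, 0, 0, 0, -0.12, -1, 0, 0, 0, -0.12, -1, 0, 0, 0, -0.12, -1, 0, 0, 0, -0.12])

```text
time: 4.78
position: [0.6084, -0.2395, 0.0975]
tool_rot: [0.989, 0.147, 0.0, -0.001]
ft_force: [2.3, 4.4, 1.4]
grip_width: 0.0138
grip_force: 25.0
```

Call:
arm_command(deltas=[-1, 0, 0, 0, -0.12, -1, 0, 0, 0, -0.12, -1, 0, 0, 0, -0.1, -1, 0, 0, 0, -0.05, -1, 0, 0, 0, 0, -1, 0, 0, 0, 0, -1, 0, 0, 0, 0, -1, 0, 0, 0, 0, -1, 0, 0, 0, 0, -1, 0, 0, 0, 0, -1, 0, 0, 0, 0, -1, 0, 0, 0, 0])

```text
time: 6.28
position: [0.6081, -0.239, 0.0975]
tool_rot: [0.943, 0.334, 0.0, -0.002]
ft_force: [1.7, 5.1, 1.2]
grip_width: 0.0134
grip_force: 25.0
```

```bash
cat > st.py <<'E'
from h import *
import sys
o=status.get_obs(); q=o["tool_rot"]; print('th',2*np.arctan(q[1]/q[0]),o["position"].round(4),o["moment"].round(2),o["ft_force"].round(1))
im,d,P=cap("wrist"); save(sys.argv[1],im)
E
python3 st.py w2.png
```

```text
th 0.680848251517192 [ 0.6081 -0.239   0.0975] [ 0.93 -0.24  0.06] [1.7 5.1 1.2]
```

View pics/w2.png

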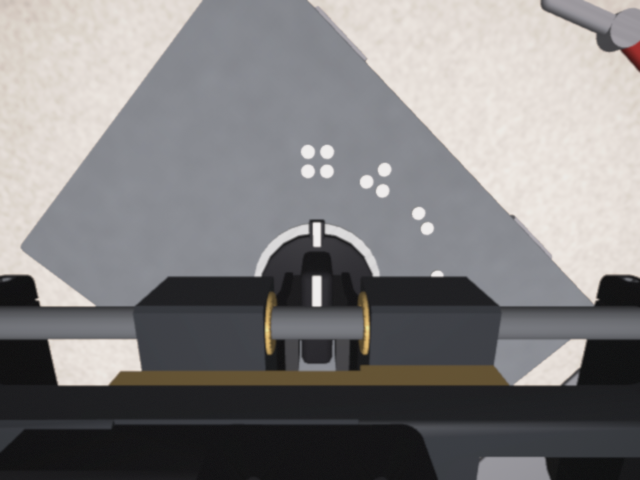

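The pointer (317,235) lies straight under the four-stud mark (317,162), and the dial has been stopped there for 1 s. Next I turn right by 1.5 rad.

Call:
arm_command(deltas=[-1, 0, 0, 0, 0.1, -1, 0, 0, 0, 0.15, -1, 0, 0, 0, 0.15, -1, 0, 0, 0, 0.15, -1, 0, 0, 0, 0.15, -1, 0, 0, 0, 0.15, -1, 0, 0, 0, 0.15, -1, 0, 0, 0, 0.15, -1, 0, 0, 0, 0.15, -1, 0, 0, 0, 0.1, -1, 0, 0, 0, 0.08, -1, 0, 0, 0, 0.02])

```text
time: 7.82
position: [0.6079, -0.2412, 0.0975]
tool_rot: [0.917, -0.398, -0.0, 0.0]
ft_force: [-0.3, 1.5, 1.0]
grip_width: 0.0139
grip_force: 25.0
```

Call:
arm_command(deltas=[-1, 0, 0, 0, 0, -1, 0, 0, 0, 0, -1, 0, 0, 0, 0, -1, 0, 0, 0, 0, -1, 0, 0, 0, 0, -1, 0, 0, 0, 0, -1, 0, 0, 0, 0, -1, 0, 0, 0, 0])

```text
time: 8.82
position: [0.6079, -0.2411, 0.0975]
tool_rot: [0.917, -0.398, -0.0, -0.0]
ft_force: [-1.7, 2.0, 1.6]
grip_width: 0.0138
grip_force: 25.0
```

```bash
python3 st.py w3.png
```

```text
th -0.8191467002093074 [ 0.6079 -0.2411  0.0975] [ 0.45  0.21 -0.  ] [-1.7  2.   1.6]
```

View pics/w3.png

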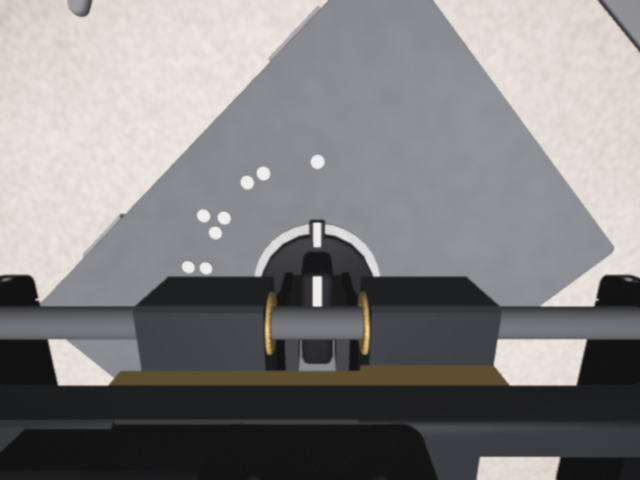

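The pointer (317,235) is aligned with the single stud (317,161). Now left by 1.0 rad to the three-stud mark.

Call:
arm_command(deltas=[-1, 0, 0, 0, -0.1, -1, 0, 0, 0, -0.15, -1, 0, 0, 0, -0.15, -1, 0, 0, 0, -0.15, -1, 0, 0, 0, -0.15, -1, 0, 0, 0, -0.15, -1, 0, 0, 0, -0.1, -1, 0, 0, 0, -0.05, -1, 0, 0, 0, 0])

```text
time: 10.0
position: [0.6084, -0.2397, 0.0975]
tool_rot: [0.996, 0.09, 0.0, -0.001]
ft_force: [-0.1, 6.1, 1.6]
grip_width: 0.0139
grip_force: 25.0
```

Call:
arm_command(deltas=[-1, 0, 0, 0, 0, -1, 0, 0, 0, 0, -1, 0, 0, 0, 0, -1, 0, 0, 0, 0, -1, 0, 0, 0, 0, -1, 0, 0, 0, 0, -1, 0, 0, 0, 0, -1, 0, 0, 0, 0])

```text
time: 11.0
position: [0.6084, -0.2397, 0.0975]
tool_rot: [0.996, 0.09, 0.0, -0.001]
ft_force: [-0.4, 5.1, 1.9]
grip_width: 0.0139
grip_force: 25.0
```

```bash
python3 st.py w4.png
```

```text
th 0.18059383064443857 [ 0.6084 -0.2397  0.0975] [ 0.91 -0.06  0.07] [-0.4  5.1  1.9]
```

View pics/w4.png

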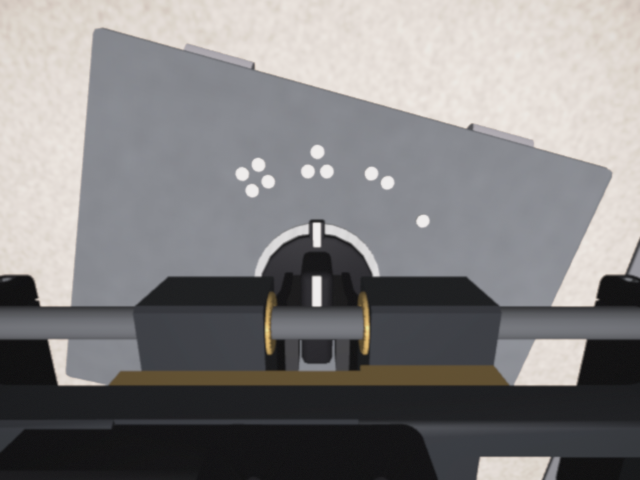

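The pointer (317,235) is at the three-stud mark (317,163). Release and lift.

Call:
arm_command(deltas=[0, 0, 0, 0, 0, 0, 0, 0, 0, 0, 0, 0, 0, 0, 0, 0, 0, 0, 0, 0, 0, 0, 0, 0, 0])

```text
time: 11.68
position: [0.6082, -0.2416, 0.0976]
tool_rot: [0.996, 0.09, 0.0, 0.0]
ft_force: [0.5, 0.1, -0.6]
grip_width: 0.0431
grip_force: 0.0
```

Call:
arm_command(deltas=[0, 0, 0, -0.01, 0, 0, 0, 0, -0.02, 0, 0, 0, 0, -0.03, 0, 0, 0, 0, -0.03, 0, 0, 0, 0, -0.03, 0, 0, 0, 0, -0.01, 0, 0, 0, 0, 0, 0, 0, 0, 0, 0, 0])

```text
time: 12.68
position: [0.6073, -0.2408, 0.2261]
tool_rot: [0.996, 0.09, -0.001, -0.001]
ft_force: [-0.3, -0.6, -0.7]
grip_width: 0.0437
grip_force: 0.0
```

```bash
python3 w.py w5.png; python3 -c "
from h import *
o=status.get_obs();print(o['time'],o['ft_force'],o['grip_width'])"
```

```text
12.675 [ 0.6073 -0.2408  0.2261] th 0.181 z [-0.002  0.001 -1.   ] 0.04374462176632822
bar ((0.6081164479255676, -0.240523561835289), (0.043150369077920914, 0.013614126481115818), 10.595782279968262) 0.12534474004126167 964
bar angle 0.18493114
tool shift [ 0.0008 -0.0002 -0.    ] roll -0.004
12.725 [ 0.97118508  0.56768723 -0.20856431] 0.04330887917667686
```

The bar stayed at 0.185 in world, so the dial is at about 0.25, and the gripper is clear.

```bash
python3 -c "
from rig import order
print(order.hand_in())"
```

```text
the job is handed in; nothing more can be done
None
```

I dialled 4 - 1 - 3 on the large box, with a stop of about 1 s at each mark. The dial rests at about 0.25 rad on the three-stud mark, the gripper is released and clear, and the job was handed in at about 13 s (the verdict was not shown to me).

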